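# Heft the spare-part tins and take out the pivot

### The arm

A 7-joint arm with a two-finger parallel gripper is mounted at the origin on the work surface. World frame = base frame: x ahead of the robot, y to its left, z up, the work surface at z = 0. Lengths are in mm, angles in rad, forces in N, time in s.
With the tool pointing down it reaches from about 350 to 900 mm from the base axis. Payload 19.9 kg.
Tool frame: the origin (TCP) lies on the mounting face of the last link; the fingertips stand 199 mm ahead of it and the grasp point (between the pads) lies 180 mm ahead of it; z points along the fingers, y is the direction in which the jaws open and shut (so a half turn about z gives the same grasp; the last joint's range is limited). The gripper opens to 94 mm and grips with 3 to 60 N. Pads are 16 mm wide; open, the fingers measure 119 mm over their backs; the gripper's body (75 mm by 177 mm) begins 78 mm behind the grasp point.
Start: joints at [-1.355, 0.417, -0.01, 1.614, 0.005, 1.111, -0.053], TCP at [159.333, 604.344, 404.625] pointing down, gripper open.
Joint ranges: [-2.81, 2.81], [-0.39, 2.02], [-1.27, 1.25], [0.06, 2.57], [-1.19, 4.33], [0.19, 2], [-2.82, 2.82]. Speed limits (rad/s): [1.89, 1.89, 2.39, 2.39, 3.01, 3.01, 3.01].

### API

Orientations are given as a rotation vector (axis times angle).
In Python, from workcell import bot gives the robot as it stands.
- The arm moves only by the tool servo_tool, never from a script. Its argument "series" is a list that holds one entry, the list of rows, each a list of 6 numbers: the shift along the tool's x, y, z in m, then the turn, a rotation vector about the tool's x, y, z in rad. In form: [[[x, y, z, wx, wy, wz], ...]]. A call has 1 to 10 rows; each row shifts and turns the pose as measured when the row begins, along the tool's axes as they then stand; what a row does not reach is not made up. A row lasts 1/8 s, in which the tool goes at most 62.5 mm and 10.7 degrees, less where a joint would pass 70% of its speed; a pose out of reach is approached as far as the arm can. A call with a gripper value outside its range is refused whole. "hand" is the closure, from 0 (fully open) to 1 (shut), set as the call begins (left out, the last holds). The fingers move at their own pace and stop on an object; "grip_force" is the grip in N (left out, the last holds). Time passes only in rows, so rows that do not move let the fingers close. It gives the time, the measured TCP pose, the force and the opening at its end, in the units of the state.
- bot.observe(): the state, without advancing time (a new reading comes with each control period).
- bot.camera(name): name is "side" or "top" or "wrist"; returns (picture, depth): 480x640x3 uint8, red, green, blue; 480x640 float32, mm along the optical axis (not along the pixel's ray), 0 where there is no reading.
- bot.camera_info(name): a dict with "intrinsics" (3x3 intrinsics, pixels), "T" (4x4, takes a point from camera to world coordinates). Camera axes: x right, y up, looking along -z (the intrinsics and any distortion apply to the point x, -y, -z); pixel columns grow to the right and rows downward; lengths in mm; the calibration is good to about 2 mm. A picture is of the moment at which its call begins: read the wrist's pose just before it. camera_info takes no time and is no camera call; for the wrist camera it gives the pose at the moment of the call.
- bot.sign_off(): hands the job in, once; it reports no verdict.
Trained networks look in the newest picture that a camera, given by its name, has taken for a name from the list of things; names that differ only in an ending like _2 or _b are one class to them, and where a whole thing is asked for, a point or a joint stands for the part that bears it (a point fixed in the world has none). Each returns a list of dicts, best first, with "conf" (0 to 1); they miss things now and then, are a little off and sometimes report something else, mostly with a low value. They report only what shows in the picture. A call takes as long as a camera call.
- bot.search_frame(label, camera): "location" ([x, y, z] in mm, in world coordinates, good to about 4 mm: the middle of the surface that is visible of it).
- bot.tip_of(label, camera): "location" ([x, y, z] in mm, in world coordinates, good to about 4 mm: a listed point, or the origin of a listed thing).
The state is a dict: "time": time; "q": joint angles; "qvel": joint speeds; "joint_efforts": joint torques, N m; "ee_pos": TCP position; "eef_rot": TCP orientation; "ft_force": force on the tool from outside, world axes, zero at the start; "moment": the same for the moment, N m; "opening": opening from 0.0 (shut) to 1.0 (fully open).
Only numpy, scipy, OpenCV 4.12 (cv2) and the standard library are available. Lean on these libraries where they do the work, as an engineer would, in place of code of your own. Each camera call takes 0.05 s, during which the arm holds its last target. There are 200 camera calls.

### The job

One of the three identical closed brass tins holds the spare steel pivot, and only its weight tells which: lift the tins a few centimetres with their caps on until you find the heavy one, and put each back upright on the bench. Open only the heavy tin, lay its cap on the bench beside it, and stand the pivot upright near the middle of the round aluminium inspection plate. Leave the light tins closed and the other things where they are.

Things in the scene. Friction and masses are not known exactly. Their poses are not given: they have to be found in the camera images.
- tin_a_mid (a point): lower part of brass tin a, one of three identical round tins, standing capped on the bench: body 64 mm across, 36 mm high, then a 6 mm neck 49 mm across with 43 mm mouth; 42 mm high open, 78 mm capped, floor 4 mm thick. Lift it closed by the body, below the shoulder at 36 mm, where the slightly narrower cap begins. Point on the axis 20 mm above the underside; z up
- tin_b_mid (a point): brass tin b, same as tin a, same point. Closed, a light tin (only a cork plug in it, 35 mm across, 24 mm high) weighs 0.34 kg, the heavy one with the pivot 0.60 to 0.75 kg; which tin is heavy changes every time
- tin_c_mid (a point): brass tin c, same as tin a, same point. The heavy tin's steel pivot stands upright inside, within 4 mm of the tin's axis: foot 36 mm across and 22 mm high, then a cone to 25 mm, then a 14 mm thick stem; 66 mm high in all, 0.30 to 0.43 kg. Once uncapped its stem rises 28 mm above the tin's rim, its top 70 mm above the bench: grip it there
- cap_a_mid (a point): loose brass cap of tin a: upside-down cup 60 mm across, 42 mm high, flat top, 0.12 kg, slipped 6 mm over the neck with 2 mm play, no thread: lifts straight off. Point at its middle, 21 mm above its lower rim: 57 mm above the bench when on the tin, 21 mm when set down on the bench; z up
- cap_b_mid (a point): loose brass cap of tin b, same as cap a, same point
- cap_c_mid (a point): loose brass cap of tin c, same as cap a, same point
- plate_top (a point): centre of the top face of the round aluminium inspection plate, 120 mm across and 10 mm high, fixed on the bench beyond the tins (+x); the steel pivot is to stand on it. The bench to the right of the tins (x 0.42 to 0.50 m, y -0.25 to -0.29 m) is always clear for the cap; z up
- shade_mid (a point): white milk-glass lamp shade, bell-shaped, 116 mm across and 92 mm high; leave alone. Point on its axis 46 mm up
- gauge_case_mid (a point): flat steel feeler-gauge case, 110 x 34 x 14 mm, long along its x; leave alone. Point at its middle
- cleat_mid (a point): bronze lens cleat like a claw on a 70 x 36 mm foot, about 100 mm long along its x and 48 mm high; leave alone. Point 20 mm above the middle of its foot
- flashlight_mid (a point): short aluminium flashlight lying on its side, 103 mm long along its x, 34 mm across the head; leave alone. Point on its axis at mid length, 17 mm up

How it is judged:
By the outcome, as a careful person would: the job done as asked, in the order asked, and still so for the second after the job is handed in, with the robot touching nothing.
It also fails if it takes over 72 s, if anything falls off the work surface, if the arm or the gripper's body presses on something with over 40 N, if the wrist force passes 120 N, or if a joint passes its speed limit or range.

## Working session

There is one attempt and no reset: what is moved stays moved. The work goes in short steps, Python scripts to look and compute and a tool call to move; the robot and the scene stay as the last step left them, time stands still between calls to the robot, and variables do not carry over. Pictures are saved under pics/ and viewed, about 8 in all and at most 12, crops included, and the job is handed in when it is done.

Besides the shell and the picture viewer there is one more tool, called after "Request:" by a JSON object that holds its "method" and its "body". servo_tool: Moves the arm, as the interface text tells. Its arguments: {"type":"object","properties":{"series":{"type":"array","items":{"type":"array","items":{"type":"array","items":{"type":"number"}}}},"hand":{"type":"number"},"grip_force":{"type":"number"}},"required":["series"]}

```bash
mkdir -p pics
python3 - <<'E'
from workcell import bot
import cv2,numpy as np
o=bot.observe();print({k:np.round(v,3) for k,v in o.items()})
ims=[]
for c in("top","side"):
    p,d=bot.camera(c);ims.append(p)
    i=bot.camera_info(c);print(c,np.round(i["T"],2).tolist(),np.round(i["intrinsics"],1).tolist())
    for l in(["tin_a_mid","cap_a_mid","plate_top","shade_mid","gauge_case_mid","cleat_mid","flashlight_mid"]):
        print(l,[(np.round(r["location"]).tolist(),round(r["conf"],2)) for r in bot.tip_of(l,c)])
cv2.imwrite("pics/a.png",cv2.resize(np.vstack(ims),(0,0),fx=.625,fy=.625)[...,::-1])
E
```

```text
{'time': np.float64(0.0), 'q': array([-1.354,  0.418, -0.01 ,  1.614,  0.005,  1.111, -0.053]), 'qvel': array([ 0.   , -0.   ,  0.001, -0.   ,  0.001, -0.001,  0.   ]), 'joint_efforts': array([-0.0000e+00, -8.5124e+01,  6.3900e-01, -4.2599e+01, -4.9000e-02,
        1.9000e-02,  0.0000e+00]), 'ee_pos': array([159.3  , 604.207, 404.035]), 'eef_rot': array([-4.040e-01, -3.115e+00,  2.000e-03]), 'ft_force': array([-0.442,  1.207, -1.063]), 'moment': array([-0.025, -0.012, -0.041]), 'opening': np.float64(0.999)}
top [[-0.0, 0.99, -0.15, 379.59], [-1.0, -0.0, 0.0, 13.05], [0.0, 0.15, 0.99, 1291.44], [0.0, 0.0, 0.0, 1.0]] [[461.2, 0.0, 303.6], [0.0, 461.2, 242.2], [0.0, 0.0, 1.0]]
tin_a_mid [([524.0, 30.0, 21.0], 0.4), ([661.0, 304.0, 18.0], 0.16)]
cap_a_mid [([521.0, 26.0, 59.0], 0.72)]
plate_top [([671.0, 65.0, 11.0], 0.96), ([662.0, 305.0, 21.0], 0.71)]
shade_mid [([478.0, 396.0, 44.0], 0.87)]
gauge_case_mid [([644.0, -289.0, 6.0], 0.69), ([523.0, 27.0, 61.0], 0.37), ([456.0, 202.0, 20.0], 0.16)]
cleat_mid [([520.0, -438.0, 15.0], 0.95)]
flashlight_mid [([659.0, 306.0, 20.0], 0.71)]
side [[0.99, 0.12, -0.12, 442.68], [-0.17, 0.58, -0.8, -919.85], [-0.02, 0.81, 0.59, 760.83], [0.0, 0.0, 0.0, 1.0]] [[559.6, 0.0, 322.1], [0.0, 559.6, 237.7], [0.0, 0.0, 1.0]]
tin_a_mid [([524.0, 21.0, 20.0], 0.64)]
cap_a_mid [([525.0, 28.0, 54.0], 0.68)]
plate_top [([670.0, 66.0, 9.0], 0.71)]
shade_mid [([476.0, 392.0, 47.0], 0.78), ([518.0, -440.0, 20.0], 0.25), ([644.0, -288.0, 6.0], 0.22)]
gauge_case_mid [([642.0, -287.0, 6.0], 0.68)]
cleat_mid [([522.0, -443.0, 21.0], 0.83)]
flashlight_mid [([664.0, 305.0, 14.0], 0.86)]
```

View pics/a.png

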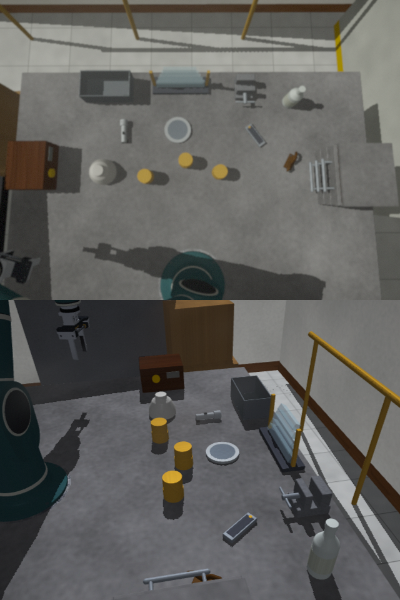

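The picture shows three capped tins, at about (145,176), (186,160) and (220,172) in the top view, with the plate at (178,130) just beyond them. Next I'll locate all three cap tops from depth.

```bash
cat > h.py <<'E'
from workcell import bot
import cv2,numpy as np
def cloud(c):
    i=bot.camera_info(c);p,d=bot.camera(c);K=i["intrinsics"]
    v,u=np.mgrid[:480,:640];x=(u-K[0][2])/K[0][0]*d;y=(v-K[1][2])/K[1][1]*d
    P=np.stack([x,-y,-d,np.ones_like(d)],-1)@np.array(i["T"]).T
    return p,d,P[...,:3]
def blobs(c,z0,z1,hsv=True,amin=60):
    p,d,P=cloud(c);h=cv2.cvtColor(p,cv2.COLOR_RGB2HSV)
    m=(d>0)&(P[...,2]>z0)&(P[...,2]<z1)&(P[...,0]>300)&(P[...,0]<800)&(abs(P[...,1])<350)
    if hsv:m&=(h[...,0]>8)&(h[...,0]<32)&(h[...,1]>120)
    n,L,s,_=cv2.connectedComponentsWithStats(m.astype(np.uint8))
    for k in range(1,n):
        if s[k,4]>=amin:
            q=P[L==k];(a,r)=cv2.minEnclosingCircle(q[:,:2].astype(np.float32))
            print(c,"med",np.round(np.median(q,0),1),"circ",np.round(a,1),round(r,1),s[k,4])
def st():
    o=bot.observe();print(round(o["time"],2),np.round(o["ee_pos"],1),np.round(o["eef_rot"],3),"F",np.round(o["ft_force"],2),"op",round(o["opening"],3),"q",np.round(o["q"],2))
E
python3 - <<'E'
from h import *
blobs("top",70,90);blobs("side",70,90)
for l in("tin_a_mid","tin_b_mid","cap_b_mid"): print([(np.round(r["location"]).tolist(),round(r["conf"],2)) for r in bot.search_frame(l,"top")])
E
```

```text
top med [524.   27.9  77.5] circ [523.6  26.7] 29.2 381
top med [ 473.5 -119.7   77.2] circ [ 473.8 -120.3] 29.7 396
top med [456.4 199.2  77.4] circ [456.2 199.3] 29.4 387
side med [453.5 193.   77.1] circ [453.1 198.2] 31.6 332
side med [521.8  19.9  77. ] circ [522.1  24.8] 32.2 446
side med [ 471.6 -126.3   77.3] circ [ 472.7 -122.3] 31.4 613
[([496.0, 26.0, 36.0], 0.62)]
[([454.0, -99.0, 38.0], 0.39)]
[([471.0, -115.0, 77.0], 0.77), ([455.0, 202.0, 81.0], 0.31), ([453.0, -96.0, 36.0], 0.19)]
```

Request:
{"method": "servo_tool", "body": {"series": [[[-0.039,-0.0316,0,0,0,0],[-0.039,-0.0316,0,0,0,0],[-0.039,-0.0316,0,0,0,0],[-0.039,-0.0316,0,0,0,0],[-0.039,-0.0316,0,0,0,0],[-0.039,-0.0316,0,0,0,0],[-0.039,-0.0316,0,0,0,0],[-0.039,-0.0316,0,0,0,0],[-0.039,-0.0316,0,0,0,0],[-0.039,-0.0316,0,0,0,0]]], "hand": 0, "grip_force": 30}}

```text
time: 2.3
ee_pos: [462.8, 189.2, 405.1]
eef_rot: [0.394, 3.116, 0.006]
ft_force: [0.9, 0.6, 0.2]
opening: 0.998
```

Request:
{"method": "servo_tool", "body": {"series": [[[0.005,0.004,0.03,0,0,0],[0.005,0.004,0.04,0,0,0],[0,0,0.035,0,0,0],[0,0,0,0,0,0]]]}}

```text
time: 2.8
ee_pos: [457.7, 196.3, 298.8]
eef_rot: [0.405, 3.111, 0.008]
ft_force: [0.8, -0.2, 0.7]
opening: 1.0
```

Run:
```python
from h import *
from scipy.spatial.transform import Rotation as R
st();o=bot.observe();M=R.from_rotvec(o["eef_rot"]).as_matrix();print(np.round(M,3))
t=np.array([455.5,199,202]);print("tool delta",np.round(M.T@(t-o["ee_pos"]),1))
p,d=bot.camera("wrist");cv2.imwrite("pics/w1.png",p[...,::-1])
```

```text
2.8 [457.7 196.3 298.8] [0.405 3.111 0.008] F [ 0.79 -0.17  0.68] op 1.0 q [-0.68  0.34  0.26  2.03 -0.12  0.78  0.96]
[[-0.967  0.256  0.005]
 [ 0.256  0.967  0.004]
 [-0.004  0.005 -1.   ]]
tool delta [ 3.2  1.5 96.8]
```

View pics/w1.png

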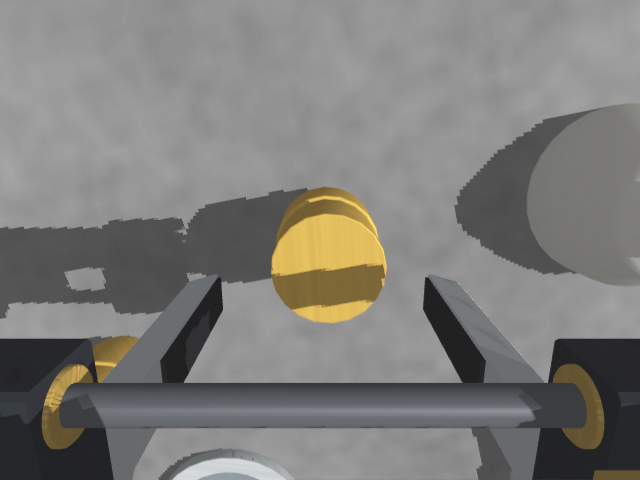

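The wrist view has the tin centred between the fingers at about (328,268), with the shade well clear on the right. I'll go down, grip and lift.

Request:
{"method": "servo_tool", "body": {"series": [[[0.003,0.0015,0.03,0,0,0],[0,0,0.03,0,0,0],[0,0,0.025,0,0,0],[0,0,0.01,0,0,0],[0,0,0,0,0,0]]]}}

```text
time: 3.48
ee_pos: [460.0, 201.4, 211.2]
eef_rot: [0.402, 3.1, 0.022]
ft_force: [-0.4, 0.3, 0.5]
opening: 0.998
```

Request:
{"method": "servo_tool", "body": {"series": [[[0,0,0,0,0,0],[0,0,0,0,0,0],[0,0,0,0,0,0],[0,0,0,0,0,0],[0,0,0,0,0,0],[0,0,0,0,0,0]]], "hand": 1, "grip_force": 30}}

```text
time: 4.22
ee_pos: [460.6, 201.7, 213.9]
eef_rot: [0.402, 3.098, 0.025]
ft_force: [0.2, 0.3, -0.2]
opening: 0.664
```

```bash
cat >> h.py <<'E'
from scipy.spatial.transform import Rotation as R
def to(x,y,z,yaw=None):
    st();o=bot.observe();Rt=R.from_rotvec(o["eef_rot"]);M=Rt.as_matrix()
    a=np.arctan2(M[1,1],M[0,1]) if yaw is None else yaw
    yv=np.array([np.cos(a),np.sin(a),0]);zv=np.array([0,0,-1.]);D=np.stack([np.cross(yv,zv),yv,zv],1)
    print("tooldelta mm",np.round(M.T@(np.array([x,y,z])-o["ee_pos"]),1),"turn",np.round((Rt.inv()*R.from_matrix(D)).as_rotvec(),3),"yaw",round(a,3))
E
python3 -c "
from h import *
to(457,200,202);o=bot.observe();print(o['joint_efforts'],o['moment'],o['qvel'])"
```

```text
4.22 [460.6 201.7 213.9] [0.402 3.098 0.025] F [ 0.18  0.35 -0.23] op 0.664 q [-0.65  0.49  0.21  2.06 -0.19  0.58  1.01]
tooldelta mm [ 3.3 -2.8 11.8] turn [ 0.018  0.015 -0.   ] yaw 1.313
[-1.74537711e-01 -7.48580289e+01  4.95415315e+00 -2.70636427e+01
 -7.55900005e-02 -3.85330303e-02  2.41630896e-04] [-0.09741055  0.02226884 -0.03828488] [-0.00072746  0.00062834  0.00143384  0.00043276  0.00068678 -0.0003246
  0.00055072]
```

Request:
{"method": "servo_tool", "body": {"series": [[[0,0,0,0,0,0],[0,0,0,0,0,0],[0.0015,-0.0015,0.006,0.01,0.008,0],[0.0015,-0.0015,0.006,0.01,0.008,0],[0,0,0,0,0,0]]], "hand": 0}}

```text
time: 4.85
ee_pos: [456.9, 199.6, 200.9]
eef_rot: [-0.404, -3.113, 0.005]
ft_force: [0.5, 1.0, 0.3]
opening: 1.0
```

```bash
python3 -c "
from h import *
to(457,200,202)"
```

```text
4.85 [456.9 199.6 200.9] [-0.404 -3.113  0.005] F [0.52 1.   0.31] op 1.0 q [-0.65  0.51  0.21  2.07 -0.19  0.58  1.  ]
tooldelta mm [-0.   0.4 -1.1] turn [-0.003 -0.002 -0.   ] yaw 1.313
```

Request:
{"method": "servo_tool", "body": {"series": [[[0,0,-0.001,0,0,0],[0,0,0,0,0,0],[0,0,0,0,0,0],[0,0,0,0,0,0],[0,0,0,0,0,0],[0,0,0,0,0,0]]], "hand": 1}}

```text
time: 5.6
ee_pos: [457.0, 199.8, 202.1]
eef_rot: [-0.404, -3.114, 0.004]
ft_force: [-0.4, 0.9, -2.0]
opening: 0.67
```

Request:
{"method": "servo_tool", "body": {"series": [[[0,0,-0.008,0,0,0],[0,0,-0.012,0,0,0],[0,0,-0.012,0,0,0],[0,0,-0.008,0,0,0],[0,0,0,0,0,0],[0,0,0,0,0,0],[0,0,0,0,0,0]]]}}

```text
time: 6.48
ee_pos: [456.9, 199.7, 245.2]
eef_rot: [-0.404, -3.114, 0.004]
ft_force: [-1.0, -0.3, -2.8]
opening: 0.669
```

```bash
python3 -c "
from h import *
for i in range(5): bot.camera('wrist');print(np.round(bot.observe()['ft_force'],2))
to(457,200,204);blobs('top',60,150)"
```

```text
[ 0.11 -0.44 -3.62]
[ 0.38 -0.84 -4.01]
[-0.39  0.04 -3.74]
[-0.06 -0.04 -2.74]
[-0.56 -0.05 -3.87]
6.72 [456.9 199.7 245.3] [-0.404 -3.114  0.004] F [-0.56 -0.05 -3.87] op 0.667 q [-0.67  0.43  0.24  2.05 -0.16  0.68  0.98]
tooldelta mm [-0.1  0.4 41.3] turn [-0.003 -0.001 -0.   ] yaw 1.313
top med [522.2  25.5  77.8] circ [523.6  26.7] 29.3 388
top med [ 473.5 -119.2   77.5] circ [ 473.7 -120. ] 29.9 398
```

About 3.5 N, so this is a light tin. I'll set it back.

Request:
{"method": "servo_tool", "body": {"series": [[[0,0,0.01,0,0,0],[0,0,0.012,0,0,0],[0,0,0.01,0,0,0],[0,0,0.006,0,0,0],[0,0,0.002,0,0,0],[0,0,0,0,0,0],[0,0,0,0,0,0]]]}}

```text
time: 7.65
ee_pos: [456.8, 199.5, 202.0]
eef_rot: [-0.404, -3.113, 0.005]
ft_force: [0.6, -0.2, -2.8]
opening: 0.669
```

Request:
{"method": "servo_tool", "body": {"series": [[[0,0,0,0,0,0],[0,0,0,0,0,0],[0,0,0,0,0,0],[0,0,-0.01,0,0,0],[0,0,-0.03,0,0,0],[0,0,-0.04,0,0,0],[0,0,-0.03,0,0,0]]], "hand": 0}}

```text
time: 8.52
ee_pos: [456.9, 199.5, 316.0]
eef_rot: [-0.405, -3.112, 0.007]
ft_force: [0.3, 0.2, -0.3]
opening: 1.003
```

Request:
{"method": "servo_tool", "body": {"series": [[[-0.018,-0.025,0,0,0,0],[-0.025,-0.034,0,0,0,0],[-0.025,-0.034,0,0,0,0],[-0.022,-0.032,0,0,0,0],[-0.018,-0.026,0,0,0,0],[0,0,0,0,0,0]]]}}

```text
time: 9.28
ee_pos: [524.8, 21.0, 323.5]
eef_rot: [0.402, 3.112, 0.001]
ft_force: [-0.2, 1.0, 0.2]
opening: 0.999
```

```bash
python3 -c "
from h import *
to(523.5,26.5,204);blobs('top',60,150)"
```

```text
9.28 [524.8  21.  323.5] [4.020e-01 3.112e+00 1.000e-03] F [-0.17  1.    0.17] op 0.999 q [-0.39  0.35  0.35  1.95 -0.16  0.86  1.36]
tooldelta mm [  3.2   4.8 119.5] turn [ 0.001  0.004 -0.   ] yaw 1.314
top med [ 473.2 -119.1   77.6] circ [ 473.5 -119.9] 29.5 401
top med [456.2 196.6  77.5] circ [454.9 198.2] 29.7 398
```

Request:
{"method": "servo_tool", "body": {"series": [[[0.003,0.005,0.025,0,0,0],[0,0,0.03,0,0,0],[0,0,0.03,0,0,0],[0,0,0.02,0,0,0],[0,0,0.005,0,0,0],[0,0,0,0,0,0]]]}}

```text
time: 10.07
ee_pos: [522.6, 34.8, 213.3]
eef_rot: [0.388, 3.112, 0.008]
ft_force: [-0.2, 0.2, 0.9]
opening: 1.001
```

```bash
python3 -c "
from h import *
to(523.5,26.5,202)"
```

```text
10.07 [522.6  34.8 213.3] [0.388 3.112 0.008] F [-0.18  0.17  0.93] op 1.001 q [-0.35  0.53  0.28  2.01 -0.24  0.63  1.41]
tooldelta mm [-2.9 -7.9 11.2] turn [ 0.006  0.005 -0.   ] yaw 1.323
```

Request:
{"method": "servo_tool", "body": {"series": [[[-0.0025,-0.007,0.004,0.005,0.005,0],[0,0,0.006,0,0,0],[0,0,0,0,0,0]]]}}

```text
time: 10.45
ee_pos: [523.8, 27.2, 204.3]
eef_rot: [0.388, 3.116, 0.002]
ft_force: [0.2, -1.0, 0.6]
opening: 0.999
```

```bash
python3 -c "
from h import *
to(523.5,26.5,202)"
```

```text
10.45 [523.8  27.2 204.3] [3.880e-01 3.116e+00 2.000e-03] F [ 0.22 -0.96  0.63] op 0.999 q [-0.33  0.54  0.28  2.01 -0.25  0.62  1.43]
tooldelta mm [ 0.2 -0.8  2.3] turn [ 0.002  0.002 -0.   ] yaw 1.323
```

Request:
{"method": "servo_tool", "body": {"series": [[[0,0,0.002,0,0,0],[0,0,0,0,0,0],[0,0,0,0,0,0],[0,0,0,0,0,0],[0,0,0,0,0,0],[0,0,0,0,0,0]]], "hand": 1}}

```text
time: 11.2
ee_pos: [523.9, 27.2, 202.5]
eef_rot: [0.388, 3.115, 0.002]
ft_force: [0.1, -0.1, -1.1]
opening: 0.687
```

Request:
{"method": "servo_tool", "body": {"series": [[[0,0,-0.008,0,0,0],[0,0,-0.012,0,0,0],[0,0,-0.012,0,0,0],[0,0,-0.008,0,0,0],[0,0,0,0,0,0],[0,0,0,0,0,0],[0,0,0,0,0,0]]]}}

```text
time: 12.08
ee_pos: [523.2, 27.3, 245.1]
eef_rot: [0.388, 3.117, 0.002]
ft_force: [0.4, 0.3, -7.2]
opening: 0.686
```

```bash
python3 -c "
from h import *
for i in range(5): bot.camera('wrist');print(np.round(bot.observe()['ft_force'],2))
to(523.5,26.5,202)"
```

```text
[-0.26  0.58 -6.45]
[ 0.46 -0.19 -6.57]
[-0.5   0.54 -7.29]
[-0.22  0.05 -7.35]
[ 0.01  0.33 -6.74]
12.32 [523.2  27.3 245.2] [3.880e-01 3.116e+00 2.000e-03] F [ 0.01  0.33 -6.74] op 0.685 q [-0.36  0.47  0.31  2.   -0.22  0.7   1.4 ]
tooldelta mm [-0.4 -0.8 43.2] turn [ 0.002  0.001 -0.   ] yaw 1.323
```

About 6.9 N (0.70 kg), so this is the heavy tin. I'll put it back down.

Request:
{"method": "servo_tool", "body": {"series": [[[0,0,0.01,0,0,0],[0,0,0.012,0,0,0],[0,0,0.01,0,0,0],[0,0,0.006,0,0,0],[0,0,0.003,0,0,0],[0,0,0,0,0,0],[0,0,0,0,0,0]]]}}

```text
time: 13.2
ee_pos: [523.6, 27.1, 201.6]
eef_rot: [0.388, 3.116, 0.003]
ft_force: [-0.2, 0.2, -6.3]
opening: 0.688
```

Request:
{"method": "servo_tool", "body": {"series": [[[0,0,0.001,0,0,0],[0,0,0,0,0,0],[0,0,0,0,0,0]]]}}

```text
time: 13.58
ee_pos: [523.7, 27.0, 201.5]
eef_rot: [0.389, 3.116, 0.004]
ft_force: [0.4, -0.3, -5.8]
opening: 0.689
```

Request:
{"method": "servo_tool", "body": {"series": [[[0,0,0.0015,0,0,0],[0,0,0.001,0,0,0],[0,0,0,0,0,0]]]}}

```text
time: 13.95
ee_pos: [524.0, 26.8, 201.2]
eef_rot: [0.389, 3.115, 0.005]
ft_force: [0.7, 0.7, -6.8]
opening: 0.687
```

Request:
{"method": "servo_tool", "body": {"series": [[[0,0,0,0,0,0],[0,0,0,0,0,0],[0,0,0,0,0,0],[0,0,0,0,0,0],[0,0,-0.015,0,0,0],[0,0,-0.02,0,0,0],[0,0,-0.005,0,0,0],[0,0,0,0,0,0]]], "hand": 0}}

```text
time: 14.95
ee_pos: [524.7, 26.7, 244.4]
eef_rot: [0.389, 3.113, 0.006]
ft_force: [0.1, 0.3, 0.2]
opening: 0.999
```

Run:
```python
from h import *
to(523.5,26.5,244)
p,d=bot.camera("side");cv2.imwrite("pics/s2.png",cv2.resize(p[150:400,150:450],(0,0),fx=2,fy=2)[...,::-1])
```

```text
14.95 [524.7  26.7 244.4] [0.389 3.113 0.006] F [0.05 0.27 0.16] op 0.999 q [-0.36  0.48  0.3   1.99 -0.22  0.7   1.41]
tooldelta mm [ 1.1 -0.4  0.4] turn [ 0.004  0.004 -0.   ] yaw 1.322
```

View pics/s2.png

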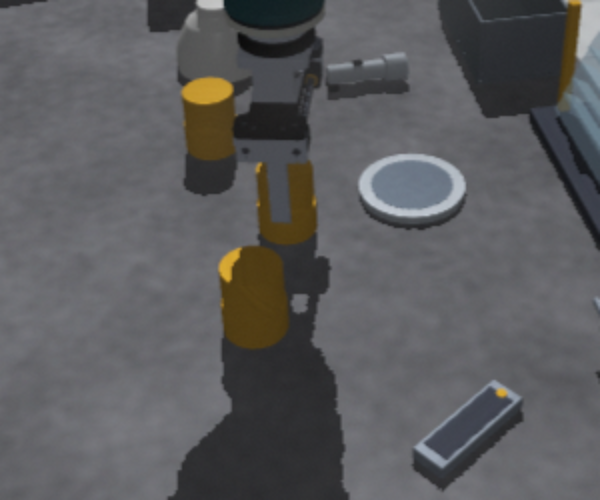

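The tin stands upright and capped at about (287,200), with a finger in front of it at cap height. I'll take the cap.

Request:
{"method": "servo_tool", "body": {"series": [[[0.001,0,0,0.003,0.003,0],[0,0,0,0,0,0],[0,0,0,0,0,0],[0,0,0,0,0,0],[0,0,0,0,0,0],[0,0,0,0,0,0]]], "hand": 1, "grip_force": 15}}

```text
time: 15.75
ee_pos: [523.3, 26.9, 243.0]
eef_rot: [-0.389, -3.116, -0.001]
ft_force: [-1.2, 0.2, 1.3]
opening: 0.648
```

Request:
{"method": "servo_tool", "body": {"series": [[[0,0,-0.006,0,0,0],[0,0,-0.01,0,0,0],[0,0,-0.015,0,0,0],[0,0,-0.015,0,0,0],[0,0,-0.015,0,0,0],[0,0,-0.015,0,0,0],[0,0,-0.01,0,0,0],[0,0,0,0,0,0],[0,0,0,0,0,0]]]}}

```text
time: 16.88
ee_pos: [523.3, 26.8, 336.1]
eef_rot: [0.389, 3.117, 0.001]
ft_force: [-0.3, 0.1, -1.9]
opening: 0.645
```

Run:
```python
from h import *
to(460,-270,320)
p,d=bot.camera("side");cv2.imwrite("pics/s3.png",cv2.resize(p[150:400,150:450],(0,0),fx=2,fy=2)[...,::-1])
```

```text
16.88 [523.3  26.8 336.1] [3.890e-01 3.117e+00 1.000e-03] F [-0.35  0.05 -1.85] op 0.645 q [-0.4   0.33  0.35  1.94 -0.15  0.89  1.35]
tooldelta mm [ -11.7 -303.2   15.8] turn [ 0.001  0.    -0.   ] yaw 1.322
```

View pics/s3.png

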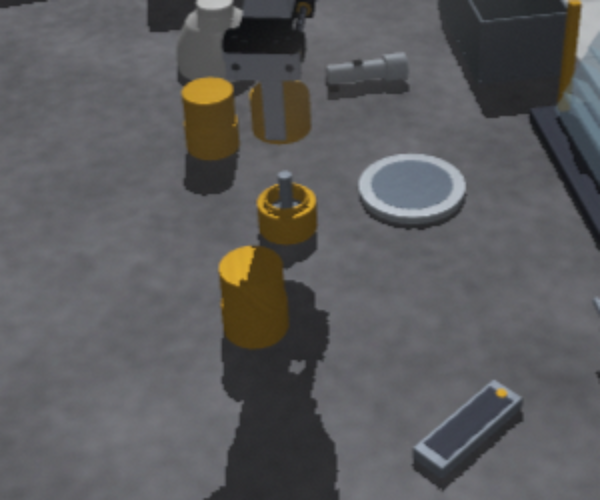

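The cap is off and held at about (280,110). The pivot's stem shows standing in the tin at (285,180). I'll carry the cap to the clear spot.

Request:
{"method": "servo_tool", "body": {"series": [[[-0.001,-0.02,0,0,0,0],[-0.002,-0.035,0,0,0,0],[-0.002,-0.045,0,0,0,0],[-0.002,-0.045,0,0,0,0],[-0.002,-0.045,0,0,0,0],[-0.002,-0.045,0,0,0,0],[-0.001,-0.035,0.01,0,0,0],[0,-0.02,0.02,0,0,0],[0,-0.008,0.02,0,0,0],[0,0,0,0,0,0]]]}}

```text
time: 18.18
ee_pos: [458.6, -273.7, 279.8]
eef_rot: [-0.387, -3.11, 0.0]
ft_force: [-0.6, 0.1, -1.1]
opening: 0.646
```

Run:
```python
from h import *
to(460,-270,208)
```

```text
18.18 [ 458.6 -273.7  279.8] [-0.387 -3.11   0.   ] F [-0.59  0.15 -1.06] op 0.646 q [ 0.12  0.45  0.44  1.96 -0.26  0.8   2.03]
tooldelta mm [-1.   4.  71.8] turn [-0.001 -0.007 -0.   ] yaw 1.323
```

Request:
{"method": "servo_tool", "body": {"series": [[[0,0.002,0.015,0,0,0],[0,0.002,0.02,0,-0.005,0],[0,0,0.015,0,0,0],[0,0,0.008,0,0,0],[0,0,0.004,0,0,0],[0,0,0,0,0,0]]]}}

```text
time: 18.92
ee_pos: [460.8, -267.6, 215.7]
eef_rot: [-0.383, -3.117, 0.001]
ft_force: [-0.2, -0.2, -1.0]
opening: 0.649
```

Run:
```python
from h import *
to(460,-270,207)
```

```text
18.93 [ 460.8 -267.6  215.7] [-3.830e-01 -3.117e+00  1.000e-03] F [-0.17 -0.24 -0.99] op 0.649 q [ 0.16  0.55  0.39  1.99 -0.32  0.66  2.08]
tooldelta mm [ 0.2 -2.5  8.7] turn [-0.    -0.001 -0.   ] yaw 1.326
```

Request:
{"method": "servo_tool", "body": {"series": [[[0,-0.001,0.004,0,0,0],[0,0,0.003,0,0,0],[0,0,0.001,0,0,0],[0,0,0,0,0,0]]]}}

```text
time: 19.42
ee_pos: [460.8, -268.9, 208.1]
eef_rot: [0.383, 3.117, -0.001]
ft_force: [-0.7, -0.0, -1.9]
opening: 0.646
```

Request:
{"method": "servo_tool", "body": {"series": [[[0,0,0.001,0,0,0],[0,0,0,0,0,0],[0,0,0,0,0,0]]]}}

```text
time: 19.8
ee_pos: [460.9, -268.9, 207.2]
eef_rot: [0.383, 3.117, -0.001]
ft_force: [-0.4, 0.3, -1.2]
opening: 0.645
```

Request:
{"method": "servo_tool", "body": {"series": [[[0,0,0,0,0,0],[0,0,0,0,0,0],[0,0,0,0,0,0],[0,0,0,0,0,0],[0,0,-0.02,0,0,0],[0,0,-0.035,0,0,0],[0,0,-0.035,0,0,0],[0,0,-0.02,0,0,0],[0,0,0,0,0,0]]], "hand": 0}}

```text
time: 20.92
ee_pos: [460.6, -268.9, 320.3]
eef_rot: [0.384, 3.118, -0.001]
ft_force: [-0.3, -0.0, 0.2]
opening: 1.001
```

Run:
```python
from h import *
# stem top: grey points, z 60..80 near tin M
p,d,P=cloud("top")
m=(d>0)&(P[...,2]>52)&(P[...,2]<85)&(np.hypot(P[...,0]-523,P[...,1]-27)<30)
print("stem",m.sum(),np.round(P[m].mean(0),1),np.round(P[m].min(0),1),np.round(P[m].max(0),1))
m=(d>0)&(P[...,2]>36)&(P[...,2]<50)&(np.hypot(P[...,0]-523,P[...,1]-27)<35)
print("rim",np.round(cv2.minEnclosingCircle(P[m][:,:2].astype(np.float32))[0],1))
p,d,P=cloud("side")
m=(d>0)&(P[...,2]>58)&(P[...,2]<85)&(np.hypot(P[...,0]-523,P[...,1]-27)<30)
print("stem side",m.sum(),np.round(P[m].mean(0),1),np.round(P[m].min(0),1),np.round(P[m].max(0),1))
blobs("top",30,100)
to(524,27,310)
```

```text
stem 23 [522.8  27.7  68.7] [517.5  22.8  62.3] [528.5  33.6  74.8]
rim [524.   27.4]<stdin>:10: RuntimeWarning: Mean of empty slice.
  ret = um.true_divide(
Traceback (most recent call last):
ValueError: zero-size array to reduction operation minimum which has no identity
```

Request:
{"method": "servo_tool", "body": {"series": [[[0.001,0.02,0,0,0,0],[0.002,0.035,0,0,0,0],[0.002,0.045,0,0,0,0],[0.002,0.045,0,0,0,0],[0.002,0.045,0,0,0,0],[0.001,0.045,0,0,0,0],[0.001,0.035,0,0,0,0],[0,0.02,0,0,0,0],[0,0.006,0,0,0,0],[0,0,0,0,0,0]]], "hand": 0.45}}

```text
time: 22.28
ee_pos: [520.8, 29.8, 307.6]
eef_rot: [-0.385, -3.101, 0.005]
ft_force: [-0.9, -0.3, 0.1]
opening: 0.546
```

Run:
```python
from h import *
to(523,27.7,245)
```

```text
22.27 [520.8  29.8 307.6] [-0.385 -3.101  0.005] F [-0.86 -0.3   0.13] op 0.546 q [-0.42  0.38  0.36  1.96 -0.17  0.85  1.37]
tooldelta mm [-3.7 -1.2 62.6] turn [-0.005 -0.016 -0.   ] yaw 1.324
```

Request:
{"method": "servo_tool", "body": {"series": [[[-0.003,-0.001,0.01,-0.004,-0.015,0],[0,0,0.01,0,0,0],[0,0,0,0,0,0],[0,0,0,0,0,0]]]}}

```text
time: 22.78
ee_pos: [522.9, 25.2, 285.4]
eef_rot: [-0.392, -3.116, 0.003]
ft_force: [0.8, 0.7, 0.6]
opening: 0.546
```

Run:
```python
from h import *
to(523,27.7,245)
p,d,P=cloud("wrist")
m=(d>0)&(P[...,2]>58)&(P[...,2]<74)&(np.hypot(P[...,0]-523,P[...,1]-28)<20)
print("stem",m.sum(),np.round(np.median(P[m],0),1),np.round(P[m].min(0),1),np.round(P[m].max(0),1))
cv2.imwrite("pics/w4.png",p[...,::-1])
```

```text
22.77 [522.9  25.2 285.4] [-3.920e-01 -3.116e+00  3.000e-03] F [0.84 0.68 0.57] op 0.546 q [-0.4   0.41  0.35  1.98 -0.19  0.79  1.39]
tooldelta mm [ 0.5  2.5 40.4] turn [-0.002 -0.001 -0.   ] yaw 1.32
stem 745 [521.9  28.2  69.5] [516.3  21.2  58. ] [530.7  34.8  71.9]
```

View pics/w4.png

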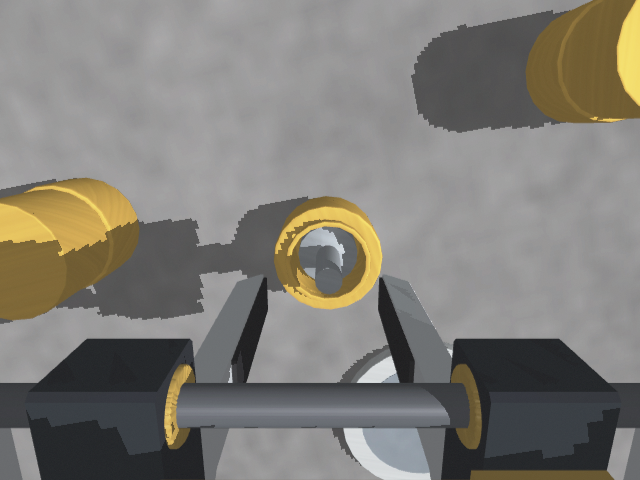

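The wrist view has the stem at (328,275), between the fingers and inside the tin mouth. I'll go down to stem height.

Request:
{"method": "servo_tool", "body": {"series": [[[0,0.0025,0.012,0,0,0],[0,0,0.014,0,0,0],[0,0,0.007,0,0,0],[0,0,0.003,0,0,0],[0,0,0,0,0,0]]]}}

```text
time: 23.45
ee_pos: [523.4, 27.9, 246.6]
eef_rot: [-0.392, -3.115, 0.003]
ft_force: [-0.7, -0.3, 0.0]
opening: 0.55
```

Run:
```python
from h import *
to(523,28,244.5)
```

```text
23.45 [523.4  27.9 246.6] [-3.920e-01 -3.115e+00  3.000e-03] F [-0.7  -0.33  0.01] op 0.55 q [-0.38  0.47  0.33  1.99 -0.23  0.71  1.41]
tooldelta mm [ 0.4 -0.   2.1] turn [-0.002 -0.001 -0.   ] yaw 1.321
```

Request:
{"method": "servo_tool", "body": {"series": [[[0,0,0.002,0,0,0],[0,0,0,0,0,0],[0,0,0,0,0,0],[0,0,0,0,0,0],[0,0,0,0,0,0],[0,0,0,0,0,0],[0,0,0,0,0,0]]], "hand": 1, "grip_force": 40}}

```text
time: 24.32
ee_pos: [523.6, 27.9, 245.2]
eef_rot: [-0.392, -3.117, 0.002]
ft_force: [0.0, 0.3, -1.1]
opening: 0.14
```

Request:
{"method": "servo_tool", "body": {"series": [[[0,0,-0.006,0,0,0],[0,0,-0.01,0,0,0],[0,0,-0.012,0,0,0],[0,0,-0.015,0,0,0],[0,0,-0.015,0,0,0],[0,0,-0.015,0,0,0],[0,0,-0.01,0,0,0],[0,0,0,0,0,0],[0,0,0,0,0,0]]]}}

```text
time: 25.45
ee_pos: [523.4, 28.0, 334.9]
eef_rot: [0.392, 3.117, -0.002]
ft_force: [-0.3, 0.1, -3.9]
opening: 0.139
```

Run:
```python
from h import *
p,d,P=cloud("top")
m=(d>0)&(P[...,2]>6)&(P[...,2]<16)&(np.hypot(P[...,0]-670,P[...,1]-65)<75)
c,r=cv2.minEnclosingCircle(P[m][:,:2].astype(np.float32));print("plate",c,r,np.median(P[m],0))
p,d=bot.camera("side");cv2.imwrite("pics/s5.png",cv2.resize(p[150:400,150:450],(0,0),fx=2,fy=2)[...,::-1])
print([(np.round(r["location"]).tolist(),round(r["conf"],2)) for r in bot.tip_of("plate_top","top")])
to(670,65.5,330)
```

```text
plate (675.39794921875, 72.8160629272461) 65.8754653930664 [704.58877458  59.77871131   9.98826944]
[([669.0, 65.0, 6.0], 0.89), ([480.0, 397.0, 45.0], 0.47)]
25.6 [523.4  28.  334.7] [-3.920e-01 -3.117e+00  2.000e-03] F [ 0.66 -0.57 -3.25] op 0.139 q [-0.43  0.34  0.38  1.94 -0.16  0.89  1.35]
tooldelta mm [-132.7   72.6    4.6] turn [-0.001 -0.    -0.   ] yaw 1.32
```

View pics/s5.png

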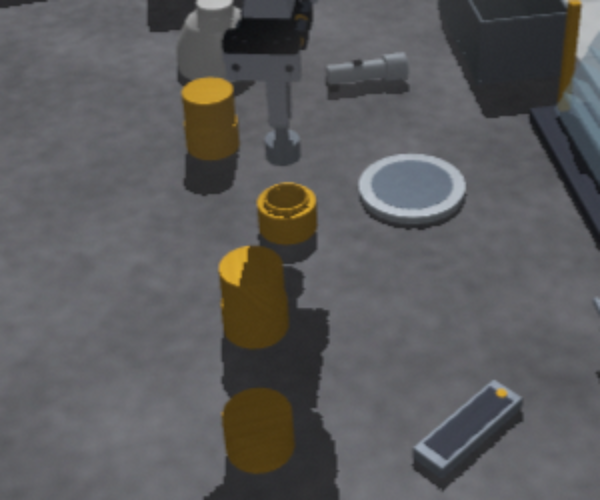

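The pivot is out and hangs upright at (282,130). The open tin is still standing at (287,210), and the cap is on the bench at (258,430). Now I'll carry the pivot to the plate.

Request:
{"method": "servo_tool", "body": {"series": [[[-0.01,0.005,0,0,0,0],[-0.016,0.009,0,0,0,0],[-0.022,0.012,0,0,0,0],[-0.022,0.012,0,0,0,0],[-0.022,0.012,0,0,0,0],[-0.018,0.01,0,0,0,0],[-0.01,0.006,0,0,0,0],[-0.005,0.003,0,0,0,0],[0,0,0,0,0,0],[0,0,0,0,0,0]]]}}

```text
time: 26.85
ee_pos: [668.9, 66.2, 330.9]
eef_rot: [-0.39, -3.113, 0.004]
ft_force: [-0.0, -1.1, -2.9]
opening: 0.14
```

Run:
```python
from h import *
to(670,65.5,251.5)
```

```text
26.85 [668.9  66.2 330.9] [-0.39  -3.113  0.004] F [-0.04 -1.13 -2.85] op 0.14 q [-0.39  0.59  0.35  1.56 -0.22  1.03  1.34]
tooldelta mm [-1.5 -0.2 79.4] turn [-0.003 -0.004 -0.   ] yaw 1.321
```

Request:
{"method": "servo_tool", "body": {"series": [[[-0.001,0,0.012,-0.003,-0.004,0],[0,0,0.018,0,0,0],[0,0,0.018,0,0,0],[0,0,0.012,0,0,0],[0,0,0.006,0,0,0],[0,0,0.002,0,0,0],[0,0,0,0,0,0],[0,0,0,0,0,0]]]}}

```text
time: 27.85
ee_pos: [669.2, 65.7, 257.8]
eef_rot: [-0.391, -3.117, -0.0]
ft_force: [0.5, 0.1, -4.4]
opening: 0.139
```

Run:
```python
from h import *
to(670,65.5,251.2)
```

```text
27.85 [669.2  65.7 257.8] [-0.391 -3.117 -0.   ] F [ 0.54  0.08 -4.37] op 0.139 q [-0.37  0.68  0.32  1.6  -0.26  0.9   1.37]
tooldelta mm [-0.8 -0.   6.6] turn [ 0. -0.  0.] yaw 1.321
```

Request:
{"method": "servo_tool", "body": {"series": [[[0,0,0.003,0,0,0],[0,0,0.0025,0,0,0],[0,0,0.001,0,0,0],[0,0,0,0,0,0],[0,0,0,0,0,0]]]}}

```text
time: 28.48
ee_pos: [669.3, 65.7, 251.5]
eef_rot: [0.391, 3.116, 0.001]
ft_force: [0.8, 0.4, -3.2]
opening: 0.14
```

Request:
{"method": "servo_tool", "body": {"series": [[[0,0,0.001,0,0,0],[0,0,0,0,0,0],[0,0,0,0,0,0]]]}}

```text
time: 28.85
ee_pos: [669.6, 65.7, 251.3]
eef_rot: [0.391, 3.115, 0.002]
ft_force: [0.7, 0.4, -3.2]
opening: 0.14
```

Run:
```python
from h import *
for i in range(5): bot.camera('wrist');print(np.round(bot.observe()['ft_force'],2))
st()
```

```text
[-0.44 -0.68 -3.05]
[ 0.29  0.16 -3.19]
[-0.15 -0.43 -3.11]
[ 0.48  2.14 -3.91]
[ 0.37  0.15 -4.16]
29.1 [669.6  65.8 251.3] [3.910e-01 3.115e+00 2.000e-03] F [ 0.37  0.15 -4.16] op 0.142 q [-0.36  0.69  0.32  1.6  -0.26  0.89  1.37]
```

Request:
{"method": "servo_tool", "body": {"series": [[[0,0,0,0,0,0],[0,0,0,0,0,0],[0,0,0,0,0,0],[0,0,0,0,0,0],[0,0,-0.01,0,0,0],[0,0,-0.03,0,0,0],[0,0,-0.04,0,0,0],[0,0,-0.04,0,0,0],[0,0,-0.03,0,0,0],[0,0,0,0,0,0]]], "hand": 0.4}}

```text
time: 30.35
ee_pos: [669.2, 65.2, 410.5]
eef_rot: [0.391, 3.112, 0.003]
ft_force: [0.1, -0.5, -0.9]
opening: 0.6
```

Request:
{"method": "servo_tool", "body": {"series": [[[0.02,0,-0.02,0,0,0],[0.04,0,-0.02,0,0,0],[0.05,0,0,0,0,0],[0.05,0,0,0,0,0],[0.05,0,0,0,0,0],[0.03,0,0,0,0,0],[0,0,0,0,0,0],[0,0,0,0,0,0]]]}}

```text
time: 31.35
ee_pos: [428.1, 125.5, 448.2]
eef_rot: [0.39, 3.114, 0.002]
ft_force: [-0.2, -0.1, 0.1]
opening: 0.601
```

Run:
```python
from h import *
st()
p,d,P=cloud("side");cv2.imwrite("pics/s6.png",cv2.resize(p[150:400,150:450],(0,0),fx=2,fy=2)[...,::-1])
p,d,P=cloud("top")
m=(d>0)&(P[...,2]>50)&(P[...,2]<90)&(np.hypot(P[...,0]-670,P[...,1]-65)<40)
if m.any():print("pivot",m.sum(),np.round(P[m].mean(0),1),np.round(P[m].max(0),1))
m=(d>0)&(P[...,2]>6)&(P[...,2]<16)&(np.hypot(P[...,0]-670,P[...,1]-65)<75)
print("plate",cv2.minEnclosingCircle(P[m][:,:2].astype(np.float32)))
blobs("top",30,100)
```

```text
31.35 [428.1 125.5 448.2] [3.900e-01 3.114e+00 2.000e-03] F [-0.2  -0.08  0.08] op 0.601 q [-0.67  0.04  0.33  1.99 -0.01  1.11  0.98]
pivot 31 [668.7  65.5  71.5] [677.4  71.7  78.9]
plate ((668.372802734375, 68.44835662841797), 72.85619354248047)
top med [521.3  25.8  36.8] circ [523.3  26.8] 31.1 208
top med [ 471.1 -117.5   77.2] circ [ 473.  -119.6] 31.0 439
top med [ 461.8 -268.1   41.7] circ [ 461.3 -268.9] 29.8 375
```

View pics/s6.png

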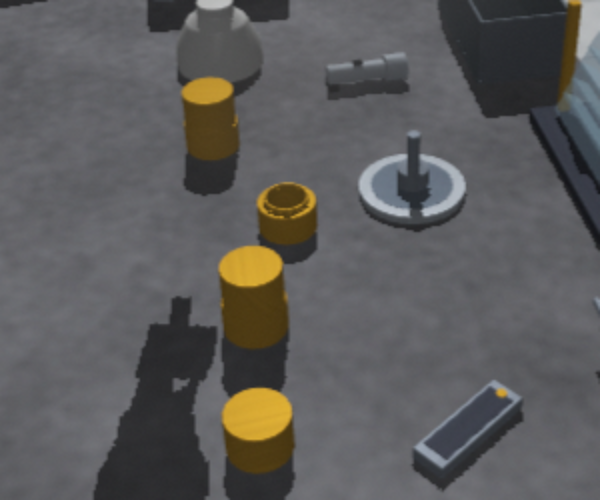

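The pivot stands upright mid-plate at (413,175). The light tins are closed and upright, the cap is on the bench, and the arm is clear.

```bash
python3 -c "
from workcell import bot
bot.sign_off()"
```

```text
the job is handed in; nothing more can be done
```

The spare pivot now stands upright near the middle of the inspection plate, and I handed the job in at about 31 s of the 72 s limit.

- **Finding the heavy tin:** I lifted the tin at about (455, 199) mm, which read about 3.5 N, so it was light and I put it back. The tin at about (523, 27) mm read about 6.9 N, roughly 0.70 kg, so it was the heavy one. I put it back too and did not touch the third tin.
- **Cap and pivot:** I took the heavy tin's cap off and set it in the clear area at about (461, -269) mm. I then lifted the pivot out by its stem and stood it on the plate.
- **Last checks:** The pivot's stem measured at about (669, 66) mm, and the plate's centre is at about (670, 65) mm. In the side picture everything stood upright and both light tins were closed. The gripper was empty and clear, with near-zero wrist force.

**What disagreed:**
- My first grip on the light tin was about 12 mm too high, so I opened and regripped lower before lifting.
- The wrist force still showed the load when the heavy tin and the pivot were already down. I went by the heights and the arm no longer sinking, and the pictures after release showed both standing.
- My circle fit of the plate in the top view was unreliable, so I used the network's plate position instead.

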